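# Push the unused kiln props back behind their catches

### The arm

A 6-joint arm with a two-finger parallel gripper is mounted at the origin on the work surface; the furniture and walls round the work are solid. World frame = base frame: x ahead of the robot, y to its left, z up, the work surface at z = 0. Lengths are in mm, angles in rad, forces in N, time in s.
With the tool pointing down it reaches from about 400 to 925 mm from the base axis. Payload 12.5 kg.
Tool frame: the origin (TCP) lies at the very end of the fingers, on their centre line; the grasp point (between the pads) lies 19 mm behind it; z points along the fingers, y is the line along which they close (so a half turn about z gives the same grasp; the last joint's range is limited). The gripper opens to 95 mm and grips with 3 to 60 N. Pads are 20 mm wide; open, the fingers measure 119 mm over their backs; the gripper's body (75 mm by 180 mm) begins 59 mm behind the grasp point.
Start: joints at [-0.106, 0.491, 1.559, -0, 1.092, -0.106], TCP at [625.017, 0.021, 214.661] pointing down, gripper open.
Joint ranges: [-3.1, 3.1], [-0.84, 2.19], [0.05, 2.79], [-1.13, 4.28], [0.06, 2.93], [-2.69, 2.69]. Speed limits (rad/s): [2.22, 2.22, 2.79, 3.14, 3.14, 3.14].

### API

Orientations are given as [roll, pitch, yaw] about the fixed x, y, z axes, in that order (R = Rz(yaw) Ry(pitch) Rx(roll)).
In Python, from cell import env gives the robot as it stands.
- The arm moves only by the tool run_rows, called after "Call:" as name(argument=value, ...) on one line, values as JSON. Schema: {"type":"object","properties":{"motion":{"type":"array","items":{"type":"object","properties":{"x":{"type":"number"},"y":{"type":"number"},"z":{"type":"number"},"rz":{"type":"number"},"aperture":{"type":"number"}},"additionalProperties":false,"required":["aperture"]},"minItems":1,"maxItems":5},"only":{"type":"string"},"quiet":{"type":"boolean"},"lines":{"type":"string"}},"required":["motion"],"additionalProperties":false}. motion is a list of rows, 1 to 5 of them, each an object with the fields x, y, z (the shift in mm), rz (a turn about the tool's z in rad), aperture (the opening from 0.0 (shut) to 1.0 (fully open)); a field left out counts as zero (the opening has to be given); each row is the pose to reach, as a shift and turn from the pose commanded when the call began, along the tool's axes at that moment; what a row does not reach only later rows make up. A row lasts 1/12 s, in which the tool goes at most 41.7 mm and 0.125 rad, less where a joint would pass 70% of its speed; a pose out of reach is approached as far as the arm can. The fingers move at their own pace and stop on an object; the grip force is fixed at half the most. Time passes only in rows, so rows that do not move let the fingers close. The tool returns the time, the measured TCP pose, the force, the opening and the grip force at its end. only (a regular expression) keeps the lines of the reply that match it, lines (a string "A,B") keeps lines A to B, and quiet returns only ok. Input that does not fit is refused with a message, and nothing moves.
- env.state(): the state, without advancing time (a new reading comes with each control period).
- env.read_camera(name): name is "scene" or "side" or "wrist"; returns (picture, depth): 400x640x3 uint8, red, green, blue; 400x640 float32, mm along the optical axis (not along the pixel's ray), 0 where there is no reading.
- env.camera_info(name): a dict with "vertical_fov" (degrees; the focal length in pixels is half the picture's height over the tangent of half this angle, whatever the lens; pixels are square), "cx", "cy" (the principal point, pixels), "dist_coeffs" ([k1, k2, p1, p2, k3] as OpenCV has them; the pictures are not rectified), "origin" and "attitude" of the camera in the world. Camera axes: x right, y down, z forward; pixel columns grow to the right and rows downward; lengths in mm; the calibration is good to about 2 mm. A picture is of the moment at which its call begins: read the wrist's pose just before it. camera_info takes no time and is no camera call; for the wrist camera it gives the pose at the moment of the call.
- env.job_done(): hands the job in; it is judged then, once.
The state is a dict: "t": time; "joints": joint angles; "qvel": joint speeds; "tau": joint torques, N m; "eef_pos": TCP position; "tcp_rot": TCP orientation; "ft_force": force on the tool from outside, world axes, zero at the start; "moment": the same for the moment, N m; "opening": opening from 0.0 (shut) to 1.0 (fully open); "grip_force": force on a finger pad.
Only numpy, scipy, OpenCV 4.12 (cv2) and the standard library are available. Lean on these libraries where they do the work, as an engineer would, in place of code of your own. Each camera call takes 0.05 s, during which the arm holds its last target. There are 200 camera calls.

### The job

Two round kiln props were left over from stacking the kiln and lie in the pick-up places at the low front end of the three-lane sloped rack. With the fingertips push each one up its own lane, over the spring catch, until the catch has sprung up behind it and it cannot roll back; the prop already stored in one of these lanes moves up to make room. Do not pick any prop up, and leave the full lane and everything else on the desk alone.

Things in the scene. Friction and masses are not known exactly. Their poses are not given: they have to be found in the camera images.
- rack_base: plywood base board of the prop rack, 196 (x, up the slope) x 206 x 12 mm, fixed to the desk; origin under its centre. Its x axis points uphill, horizontally. It carries three lanes 66 mm apart, whose left-to-right order varies. Pushing a prop up its lane and over the catch takes 1 to 10 N, the most where a second prop lies ahead of it.
- lane_a_foot (a point): aluminium gutter with one prop in its pick-up place and nothing behind its catch. Point: floor meets the low front lip, mid-width; x runs uphill along the floor (slope 0.21 rad), y left, z square off it. Along x: lip 0 (9 mm high), raised catch tip 72 mm (10 mm high), rear stop 157 mm (26 mm high). Floor 54 mm wide, walls 12 mm high, 2.5 mm thick. 
- lane_b_foot (a point): aluminium gutter with one prop in its pick-up place and one already behind its catch. Point: floor meets the low front lip, mid-width; x runs uphill along the floor (slope 0.21 rad), y left, z square off it. Along x: lip 0 (9 mm high), raised catch tip 72 mm (10 mm high), rear stop 157 mm (26 mm high). Floor 54 mm wide, walls 12 mm high, 2.5 mm thick. 
- lane_c_foot (a point): aluminium gutter that is already full: two props behind its catch, none in front. Point: floor meets the low front lip, mid-width; x runs uphill along the floor (slope 0.21 rad), y left, z square off it. Along x: lip 0 (9 mm high), raised catch tip 72 mm (10 mm high), rear stop 157 mm (26 mm high). Floor 54 mm wide, walls 12 mm high, 2.5 mm thick. 
- lane_a_catch (a joint): spring catch of that lane, a dark steel flap 15 mm wide in a slot of the floor, 62 to 72 mm up from the lip. 0 = raised (holds back what lies above it), about 0.4 = flush with the floor, 0.52 = fully down. A prop pushed uphill presses it down (under 1 N at its tip) and it springs up behind the prop.
- lane_b_catch (a joint): spring catch of that lane, a dark steel flap 15 mm wide in a slot of the floor, 62 to 72 mm up from the lip. 0 = raised (holds back what lies above it), about 0.4 = flush with the floor, 0.52 = fully down. A prop pushed uphill presses it down (under 1 N at its tip) and it springs up behind the prop.
- lane_c_catch (a joint): spring catch of that lane, a dark steel flap 15 mm wide in a slot of the floor, 62 to 72 mm up from the lip. 0 = raised (holds back what lies above it), about 0.4 = flush with the floor, 0.52 = fully down. A prop pushed uphill presses it down (under 1 N at its tip) and it springs up behind the prop.
- prop_a: buff round kiln prop, smooth fired clay tube (friction 0.25), diameter 40 mm, bore 24 mm, length 50 mm, 110 to 225 g, lying across lane a. Origin: middle of the tube, on its axis; y along the axis (x, z turn as it rolls). At the start it rests on the lip, axis 17 mm up the lane; resting on the catch from above, axis 89 mm up.
- prop_b: buff round kiln prop, smooth fired clay tube (friction 0.25), diameter 40 mm, bore 24 mm, length 50 mm, 110 to 225 g, lying across lane b. Origin: middle of the tube, on its axis; y along the axis (x, z turn as it rolls). At the start it rests on the lip, axis 17 mm up the lane; resting on the catch from above, axis 89 mm up. Its limit (prop c at the rear stop): axis 97 mm up.
- prop_c: buff round kiln prop, smooth fired clay tube (friction 0.25), diameter 40 mm, bore 24 mm, length 50 mm, 110 to 225 g, lying across lane b. Origin: middle of the tube, on its axis; y along the axis (x, z turn as it rolls). It rests behind the catch (axis 89 mm up) and may be pushed up to the rear stop (axis 137 mm up) by the prop that follows.
- prop_d: buff round kiln prop, smooth fired clay tube (friction 0.25), diameter 40 mm, bore 24 mm, length 50 mm, 110 to 225 g, lying across lane c. Origin: middle of the tube, on its axis; y along the axis (x, z turn as it rolls). Rests on the catch, axis 89 mm up; to be left.
- prop_e: buff round kiln prop, smooth fired clay tube (friction 0.25), diameter 40 mm, bore 24 mm, length 50 mm, 110 to 225 g, lying across lane c. Origin: middle of the tube, on its axis; y along the axis (x, z turn as it rolls). Rests on prop d, axis 129 mm up; to be left.
- square_post_a: square buff kiln post, 38 x 38 x 76 mm, standing on the desk left of the rack; bystander, origin under its centre
- square_post_c: square buff kiln post, 34 x 34 x 100 mm, standing on the desk left of the rack; bystander, origin under its centre
- test_tile: L-shaped glaze test tile, 40 x 41 x 76 mm, standing on the desk in front of the rack to the right; bystander, origin under its centre

How it is judged:
By the outcome, as a careful person would: the job done as asked, in the order asked, and still so for the second after the job is handed in, with the robot touching nothing.
It also fails if it takes over 48 s, if anything falls off the work surface, if the arm or the gripper's body presses on something with over 40 N, if the wrist force passes 120 N, or if a joint passes its speed limit or range.

## Working session

There is one attempt and no reset: what is moved stays moved. The work goes in short steps, Python scripts to look and compute and a tool call to move; the robot and the scene stay as the last step left them, time stands still between calls to the robot, and variables do not carry over. Pictures are saved under pics/ and viewed, at most 10 in all, crops included, and the job is handed in when it is done.

```bash
ls; mkdir -p pics; python3 - <<'E'
from cell import env
import cv2,numpy as np
for n in ["scene","side"]:
    p,d=env.read_camera(n); cv2.imwrite(f"pics/{n}0.png",p[:,:,::-1]); np.savez(f"{n}0.npz",p=p,d=d)
    print(n,env.camera_info(n))
print(env.camera_info("wrist")); print(env.state())
E
```

```text
cell.py
pics
scene {'vertical_fov': 46.56515723963035, 'cx': 322.2035673197879, 'cy': 191.54769390441461, 'dist_coeffs': array([0.04774684, 0.        , 0.        , 0.        , 0.        ]), 'origin': array([ -65.83781135, -458.32943479,  788.10374836]), 'attitude': array([-2.38200032, -0.01329832, -0.91608906])}
side {'vertical_fov': 52.99852034057035, 'cx': 314.98955402179206, 'cy': 191.9527137374682, 'dist_coeffs': array([0.03445563, 0.        , 0.        , 0.        , 0.        ]), 'origin': array([875.68928212, 352.51444585, 739.80556269]), 'attitude': array([-2.43953134,  0.00484113,  2.30335671])}
{'vertical_fov': 71.00682929091916, 'cx': 317.54968273481717, 'cy': 200.1530048148532, 'dist_coeffs': array([-0.01375235,  0.        ,  0.        ,  0.        ,  0.        ]), 'origin': array([623.98539931,  69.90046845, 383.66666882]), 'attitude': array([2.88964590e+00, 2.42857798e-04, 8.72478494e-04])}
{'t': 0.1, 'joints': array([-1.05597233e-01,  4.91500431e-01,  1.55937328e+00, -1.47472557e-05,
        1.09172093e+00, -1.05571003e-01]), 'qvel': array([-9.13331460e-04, -2.12447542e-03, -9.59528635e-04,  1.35653700e-03,
       -1.46112299e-03, -5.41334567e-05]), 'tau': array([ 2.47082615e-03, -6.13621187e+01, -2.58604574e+01,  6.93451893e-02,
        4.70101309e-02, -2.07912552e-05]), 'eef_pos': array([6.24786766e+02, 4.34757601e-02, 2.14124718e+02]), 'tcp_rot': array([-3.14059487e+00, -9.25767631e-05,  1.57077686e+00]), 'ft_force': array([ 0.23437097, -0.18198325,  0.40226145]), 'moment': array([ 0.0352832 ,  0.00774458, -0.0310635 ]), 'grip_force': 0.0, 'opening': 0.9994915249053177}
```

View pics/scene0.png

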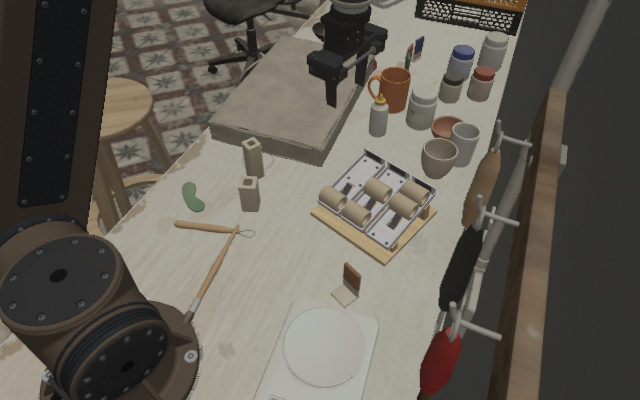

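View pics/side0.png

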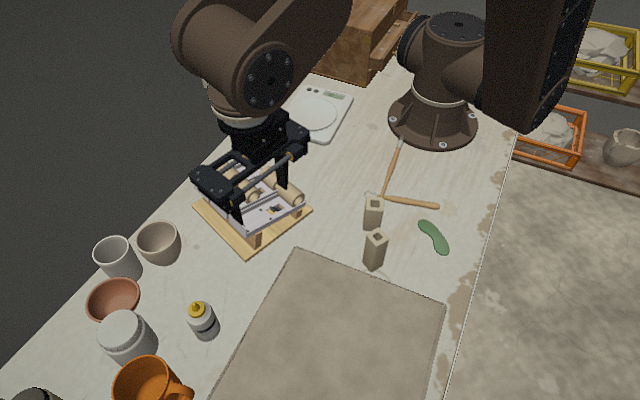

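```bash
cat > h.py <<'E'
import numpy as np,cv2
from scipy.spatial.transform import Rotation as R
def cloud(info,d):
    h,w=d.shape; f=h/2/np.tan(np.radians(info["vertical_fov"])/2)
    K=np.array([[f,0,info["cx"]],[0,f,info["cy"]],[0,0,1]])
    u,v=np.meshgrid(np.arange(w),np.arange(h))
    q=cv2.undistortPoints(np.stack([u,v],-1).reshape(-1,1,2).astype(float),K,info["dist_coeffs"]).reshape(h,w,2)
    P=np.dstack([q,np.ones((h,w))])*d[...,None]
    P=P@R.from_euler("xyz",info["attitude"]).as_matrix().T+info["origin"]
    P[d<=0]=np.nan
    return P
def topdown(P,p,x0,x1,y0,y1,s=2):
    """picture: x up, y left; s px per mm"""
    img=np.zeros((int((x1-x0)*s),int((y1-y0)*s),3),np.uint8)
    ok=np.isfinite(P[...,0]); Q=P[ok];c=p[ok]
    o=np.argsort(Q[:,2]);Q=Q[o];c=c[o]
    r=((x1-Q[:,0])*s).astype(int);k=((y1-Q[:,1])*s).astype(int)
    m=(r>=0)&(r<img.shape[0])&(k>=0)&(k<img.shape[1])
    img[r[m],k[m]]=c[m]; return img
E
```

```text
(no output)
```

The scene view shows the rack at px (312-436, 150-258). The left lane has one front prop (333,197), so it is lane a. The middle lane has a front prop (356,213) and a stored one (378,190), so it is lane b. The right lane is full (403,205 and 414,190), so it is lane c. Next I'll get metric positions.

```bash
python3 - <<'E'
from cell import env
from h import *
z=np.load("scene0.npz"); P=cloud(env.camera_info("scene"),z["d"])
for u,v in [(333,197),(356,213),(378,190),(403,205),(414,190),(312,212),(387,257),(435,207),(345,290),(249,195),(253,155)]: print(u,v,P[v,u].round(1))
img=topdown(P,z["p"],480,760,-260,140,2)
cv2.imwrite("pics/top0.png",cv2.dilate(img,np.ones((2,2)))[:,:,::-1])
ii=env.camera_info("wrist"); p,d=env.read_camera("wrist"); np.savez("wrist0.npz",p=p,d=d)
W=cloud(ii,d); print(np.nanmin(W.reshape(-1,3),0),np.nanmax(W.reshape(-1,3),0))
cv2.imwrite("pics/wrist0.png",p[:,:,::-1])
E
```

```text
333 197 [479.3 -80.3  74.1]
356 213 [ 473.1 -143.2   73.5]
378 190 [ 544.  -149.    86.7]
403 205 [ 540.1 -211.7   86.4]
414 190 [ 578.6 -212.8   99.6]
312 212 [459.9 -39.4  14.8]
387 257 [ 460.2 -233.3   13.4]
435 207 [ 6.545e+02 -2.415e+02 -1.000e-01]
345 290 [ 347.1 -209.6    9.8]
249 195 [386.5  75.1  55.5]
253 155 [466.9 136.1  79.9]
[ 136.0755943  -309.26666881   -4.03922569] [1093.84762323  223.92474072  344.23928743]
```

View pics/top0.png

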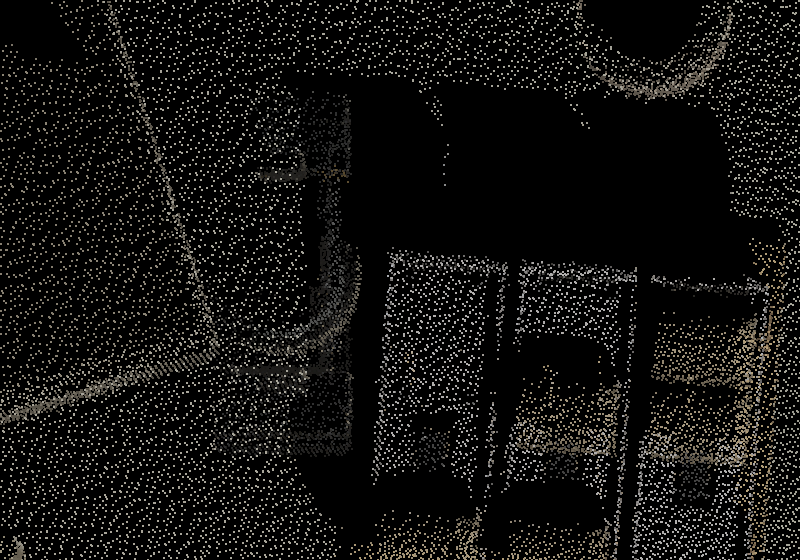

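View pics/wrist0.png

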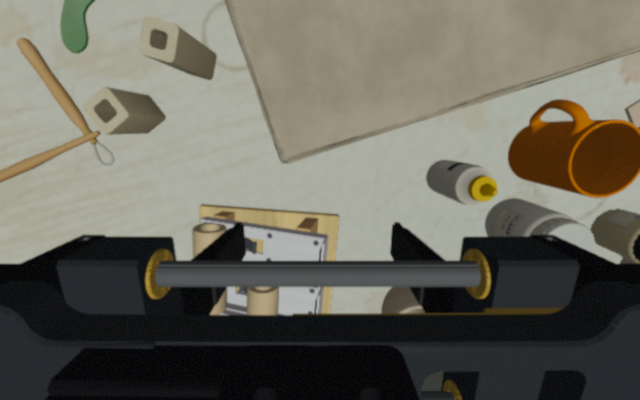

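```bash
cat > fit.py <<'E'
from h import *
from scipy.optimize import least_squares
S=.21
def frame(q):  # foot a xyz, yaw -> origin, rotation (lane frame)
    return q[:3],R.from_euler("zy",[q[3],-S]).as_matrix()
AX=np.array([[17,0,20],[17,-66,20],[89,-66,20],[89,-132,20],[129,-132,20]],float)
def dist(q,P):
    o,M=frame(q); L=(P-o)@M; r=[]
    for a in AX:
        rad=np.hypot(L[:,0]-a[0],L[:,2]-a[2])-20
        e=np.maximum(np.abs(L[:,1]-a[1])-25,0)
        r.append(np.sign(rad)*np.hypot(rad,e))
    r=np.array(r); return r[np.argmin(np.abs(r),0),np.arange(len(P))]
def fit(P,q0):
    q=np.array(q0,float)
    for tol in (12,6,4,3):
        o,M=frame(q); L=(P-o)@M
        m=np.isfinite(P[:,0])&(L[:,2]>16)&(np.abs(dist(q,P))<tol)
        s=least_squares(lambda q:dist(q,P[m]),q,loss="soft_l1"); q=s.x
    print("n",m.sum(),"rms",np.sqrt(np.mean(dist(q,P[m])**2)).round(2)); return q
if __name__=="__main__":
    from cell import env
    z=np.load("scene0.npz"); P=cloud(env.camera_info("scene"),z["d"]).reshape(-1,3)
    q=fit(P,[465,-80,38,-.06]); o,M=frame(q); print(q.round(3),"base centre z")
    np.save("q.npy",q)
    for n,a in zip("abcde",AX): print(n,(o+M@a).round(1))
    # walls check: lateral positions of wall-tops and floor height
    L=(P-o)@M; m=(L[:,0]>50)&(L[:,0]<150)&(np.abs(L[:,2]-12)<2)&(np.abs(L[:,1])<45)
    print("wall tops y hist",np.histogram(L[m,1],np.arange(-45,46,3)))
    m=(L[:,0]>90)&(L[:,0]<150)&(np.abs(L[:,1])<20); print("floor z",np.nanmedian(L[m,2]))
    zz=P[(P[:,0]>300)&(P[:,0]<420)&(P[:,1]>-150)&(P[:,1]<0),2]; print("desk",np.nanmedian(zz))
    z=np.load("side0.npz"); P2=cloud(env.camera_info("side"),z["d"]).reshape(-1,3); print("side",fit(P2,q).round(2))
E
python3 fit.py
```

```text
n 1982 rms 1.31
[ 4.76554e+02 -7.15480e+01  3.65090e+01 -7.30000e-02] base centre z
a [489.  -72.8  59.6]
b [ 484.3 -138.6   58.6]
c [ 554.5 -143.8   73.6]
d [ 549.8 -209.7   72.6]
e [ 588.8 -212.6   80.9]
wall tops y hist (array([ 0,  8, 12,  0,  2, 26,  1,  0,  0,  0,  0,  0,  0,  1,  1,  0,  1,
        0,  0,  0,  0,  0,  0, 14, 19,  0,  0,  0,  0,  0]), array([-45, -42, -39, -36, -33, -30, -27, -24, -21, -18, -15, -12,  -9,
        -6,  -3,   0,   3,   6,   9,  12,  15,  18,  21,  24,  27,  30,
        33,  36,  39,  42,  45]))
floor z -1.0690569202506506
desk 1.4362041436941126
n 721 rms 1.17
side [ 4.7635e+02 -7.0920e+01  3.4780e+01 -6.0000e-02]
```

```bash
sed -i 's/"zy"/"ZY"/' fit.py; python3 fit.py
```

```text
n 2025 rms 1.23
[ 4.76517e+02 -7.20880e+01  3.51930e+01 -7.10000e-02] base centre z
a [488.9 -73.   58.3]
b [ 484.2 -138.8   58.3]
c [ 554.5 -143.8   73.3]
d [ 549.8 -209.6   73.3]
e [ 588.8 -212.4   81.6]
wall tops y hist (array([ 1,  8, 18,  0,  2, 30,  6,  0,  0,  0,  0,  0,  1,  2,  3,  0,  0,
        0,  0,  0,  0,  0,  0, 16, 30,  0,  0,  0,  0,  0]), array([-45, -42, -39, -36, -33, -30, -27, -24, -21, -18, -15, -12,  -9,
        -6,  -3,   0,   3,   6,   9,  12,  15,  18,  21,  24,  27,  30,
        33,  36,  39,  42,  45]))
floor z 0.18856056422175707
desk 1.4362041436941126
n 728 rms 1.1
side [ 4.7675e+02 -7.1130e+01  3.4030e+01 -7.0000e-02]
```

Call:
run_rows(motion=[{"x":-14, "y":-40, "rz":0.07, "aperture":0}, {"x":-28, "y":-80, "rz":0.07, "aperture":0}, {"x":-41, "y":-119, "rz":0.07, "aperture":0}, {"x":-55, "y":-158, "rz":0.07, "aperture":0}, {"x":-68, "y":-196, "rz":0.07, "aperture":0}])

```text
t: 0.57
eef_pos: [426.9, -68.1, 214.4]
tcp_rot: [-3.141, -0.0, 1.501]
ft_force: [0.2, -1.5, 0.4]
opening: 0.705
grip_force: 0.0
```

Call:
run_rows(motion=[{"aperture":0}, {"aperture":0}])

```text
t: 0.73
eef_pos: [428.0, -68.4, 215.2]
tcp_rot: [3.141, 0.0, 1.499]
ft_force: [0.3, 0.1, -0.8]
opening: 0.566
grip_force: 0.0
```

Call:
run_rows(motion=[{"z":30, "aperture":0}, {"z":60, "aperture":0}, {"z":90, "aperture":0}, {"z":90, "aperture":0}, {"z":90, "aperture":0}])

```text
t: 1.15
eef_pos: [429.5, -67.7, 124.1]
tcp_rot: [-3.139, -0.001, 1.501]
ft_force: [0.2, -0.4, 1.3]
opening: 0.217
grip_force: 0.0
```

```bash
python3 - <<'E'
from cell import env
from fit import *
for n in ["side","scene"]:
    p,d=env.read_camera(n); q=fit(cloud(env.camera_info(n),d).reshape(-1,3),np.load("q.npy")); print(n,q.round(3))
    cv2.imwrite(f"pics/{n}1.png",p[:,:,::-1])
print(env.state()["opening"],env.state()["eef_pos"])
E
```

```text
n 1609 rms 1.11
side [ 4.76927e+02 -7.07770e+01  3.39830e+01 -7.40000e-02]
n 2027 rms 1.22
scene [ 4.76632e+02 -7.23030e+01  3.52060e+01 -7.10000e-02]
0.13170831872262861 [430.17229061 -68.02200122 125.71904184]
```

View pics/side1.png

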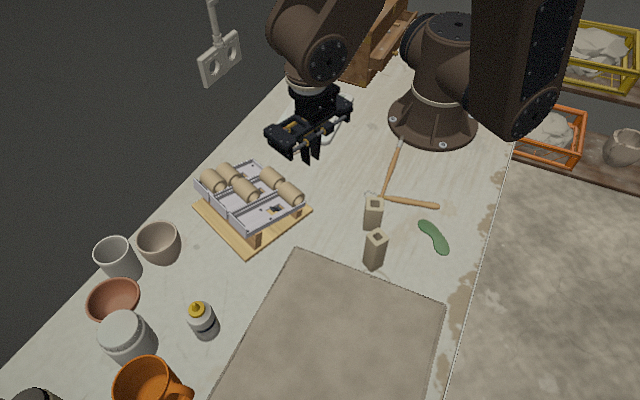

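The side view shows all five props clear of the arm: a (290,193), b (271,178), c (244,188). The closing fingers are at (310,150), in front of lane a. I'll lower them and then push.

Call:
run_rows(motion=[{"z":38, "aperture":0}, {"z":75, "aperture":0}, {"z":75, "aperture":0}, {"y":8, "z":75, "aperture":0}, {"y":16, "z":75, "aperture":0}])

```text
t: 1.67
eef_pos: [446.7, -69.4, 51.8]
tcp_rot: [3.139, 0.001, 1.501]
ft_force: [0.5, -0.1, 0.2]
opening: 0.002
grip_force: 0.0
```

Call:
run_rows(motion=[{"y":3, "aperture":0}, {"y":6, "aperture":0}, {"y":9, "aperture":0}, {"y":12, "aperture":0}, {"y":12, "aperture":0}])

```text
t: 2.08
eef_pos: [457.7, -70.1, 50.2]
tcp_rot: [3.14, 0.0, 1.501]
ft_force: [0.2, -0.3, 0.1]
opening: 0.005
grip_force: 0.0
```

Call:
run_rows(motion=[{"y":4, "z":-0.9, "aperture":0}, {"y":8, "z":-1.7, "aperture":0}, {"y":12, "z":-2.6, "aperture":0}, {"y":16, "z":-3.4, "aperture":0}, {"y":20, "z":-4.3, "aperture":0}])

```text
t: 2.5
eef_pos: [477.2, -71.3, 54.0]
tcp_rot: [-3.141, -0.0, 1.501]
ft_force: [-2.1, -0.1, 0.9]
opening: 0.007
grip_force: 1.0
```

Call:
run_rows(motion=[{"y":4, "z":-0.9, "aperture":0}, {"y":8, "z":-1.7, "aperture":0}, {"y":12, "z":-2.6, "aperture":0}, {"y":16, "z":-3.4, "aperture":0}, {"y":20, "z":-4.3, "aperture":0}])

```text
t: 2.92
eef_pos: [497.2, -72.8, 58.3]
tcp_rot: [-3.141, -0.0, 1.501]
ft_force: [-2.8, -0.8, 2.8]
opening: 0.004
grip_force: 1.7
```

```bash
python3 - <<'E'
from cell import env
import cv2
p,d=env.read_camera("side"); cv2.imwrite("pics/side2.png",cv2.resize(p[110:270,170:350,::-1],None,fx=3,fy=3))
E
```

```text
(no output)
```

View pics/side2.png

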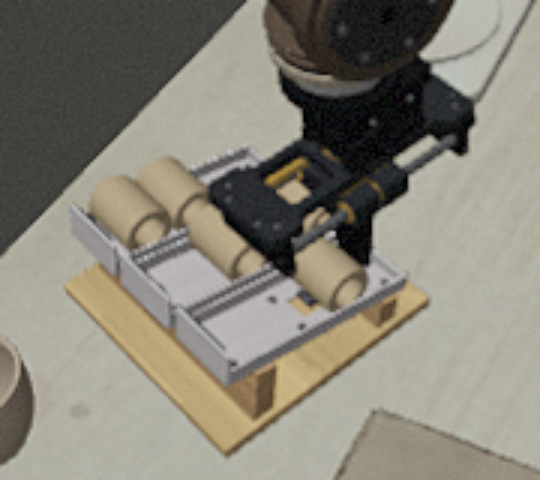

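The crop shows prop a (335,275) rolling up with the catch (303,300) just ahead of it. I'll continue.

Call:
run_rows(motion=[{"y":4, "z":-0.9, "aperture":0}, {"y":8, "z":-1.7, "aperture":0}, {"y":12, "z":-2.6, "aperture":0}, {"y":16, "z":-3.4, "aperture":0}, {"y":20, "z":-4.3, "aperture":0}])

```text
t: 3.38
eef_pos: [517.3, -74.2, 62.7]
tcp_rot: [3.141, 0.0, 1.501]
ft_force: [-3.7, 0.5, 2.4]
opening: 0.002
grip_force: 1.5
```

Call:
run_rows(motion=[{"y":4, "z":-0.9, "aperture":0}, {"y":8, "z":-1.7, "aperture":0}, {"y":12, "z":-2.6, "aperture":0}, {"y":15, "z":-3.2, "aperture":0}, {"y":17.5, "z":-3.7, "aperture":0}])

```text
t: 3.8
eef_pos: [534.8, -75.4, 66.3]
tcp_rot: [3.141, 0.0, 1.501]
ft_force: [-2.4, 0.4, 0.5]
opening: 0.006
grip_force: 1.2
```

```bash
python3 - <<'E'
from cell import env
import cv2
p,d=env.read_camera("side"); cv2.imwrite("pics/side3.png",cv2.resize(p[110:270,170:350,::-1],None,fx=3,fy=3))
E
```

```text
(no output)
```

View pics/side3.png

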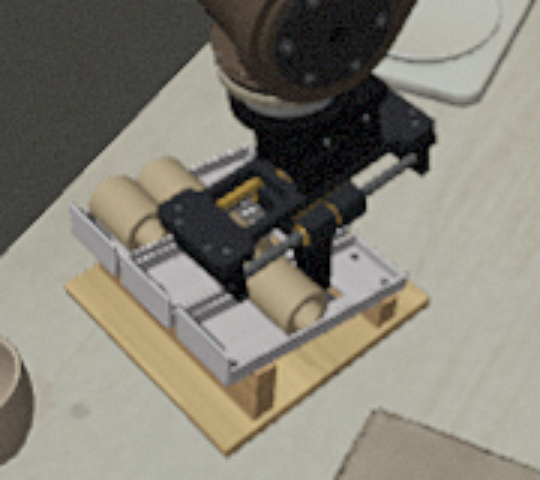

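Prop a (290,290) is now past the catch. I'll back off gently.

Call:
run_rows(motion=[{"y":-3, "aperture":0}, {"y":-6, "aperture":0}, {"y":-9, "aperture":0}, {"y":-14, "aperture":0}, {"y":-24, "aperture":0}])

```text
t: 4.27
eef_pos: [510.2, -73.7, 66.3]
tcp_rot: [3.141, 0.0, 1.501]
ft_force: [0.6, -0.1, 0.3]
opening: 0.008
grip_force: 0.0
```

Call:
run_rows(motion=[{"y":-25, "aperture":0}, {"y":-55, "aperture":0}, {"y":-80, "aperture":0}, {"y":-81, "aperture":0}, {"y":-81, "aperture":0}])

```text
t: 4.68
eef_pos: [428.4, -67.9, 66.6]
tcp_rot: [-3.142, -0.0, 1.5]
ft_force: [-0.1, -0.2, -0.1]
opening: 0.003
grip_force: 0.0
```

```bash
python3 - <<'E'
from cell import env
from fit import *
q=np.array([476.8,-71.5,34.6,-.072]); o,M=frame(q)
for n in ["side","scene"]:
    p,d=env.read_camera(n); P=cloud(env.camera_info(n),d).reshape(-1,3); L=(P-o)@M
    m=(np.abs(L[:,1])<24)&(L[:,2]>18)&(L[:,2]<45)&(L[:,0]>30)&(L[:,0]<150); A=L[m]
    s=least_squares(lambda c:np.hypot(A[:,0]-c[0],A[:,2]-c[1])-20,[92,20],loss="soft_l1"); print(n,m.sum(),s.x.round(1))
    if n=="side": cv2.imwrite("pics/side4.png",cv2.resize(p[110:270,170:350,::-1],None,fx=3,fy=3))
E
```

```text
side 373 [89.6 19.5]
scene 265 [89.7 20.4]
```

View pics/side4.png

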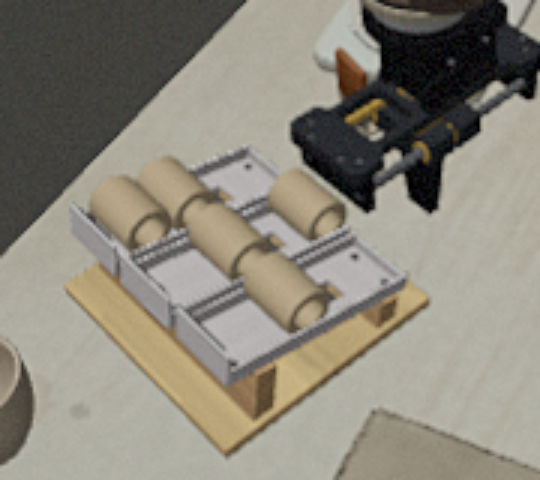

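Prop a rests on its catch, with its axis at 89.6 mm (centre about 285,290). Now lane b.

Call:
run_rows(motion=[{"x":-33, "aperture":0}, {"x":-66, "aperture":0}, {"x":-66, "z":16.5, "aperture":0}, {"x":-66, "y":10, "z":16.5, "aperture":0}, {"x":-66, "y":20, "z":16.5, "aperture":0}])

```text
t: 5.2
eef_pos: [445.7, -135.4, 49.4]
tcp_rot: [-3.14, -0.001, 1.5]
ft_force: [0.2, 0.9, 0.3]
opening: 0.007
grip_force: 0.0
```

Call:
run_rows(motion=[{"y":4, "aperture":0}, {"y":8, "z":-0.9, "aperture":0}, {"y":12, "z":-1.7, "aperture":0}, {"y":16, "z":-2.6, "aperture":0}, {"y":20, "z":-3.4, "aperture":0}])

```text
t: 5.62
eef_pos: [465.1, -136.2, 53.5]
tcp_rot: [-3.142, 0.0, 1.502]
ft_force: [-1.7, -1.0, 1.3]
opening: 0.006
grip_force: 0.8
```

Call:
run_rows(motion=[{"y":4, "z":-0.9, "aperture":0}, {"y":8, "z":-1.7, "aperture":0}, {"y":12, "z":-2.6, "aperture":0}, {"y":16, "z":-3.4, "aperture":0}, {"y":20, "z":-4.3, "aperture":0}])

```text
t: 6.03
eef_pos: [485.1, -138.1, 57.5]
tcp_rot: [3.142, -0.0, 1.501]
ft_force: [-0.5, 0.1, 1.1]
opening: 0.007
grip_force: 0.8
```

Call:
run_rows(motion=[{"y":4, "z":-0.9, "aperture":0}, {"y":8, "z":-1.7, "aperture":0}, {"y":12, "z":-2.6, "aperture":0}, {"y":16, "z":-3.4, "aperture":0}, {"y":20, "z":-4.3, "aperture":0}])

```text
t: 6.45
eef_pos: [504.9, -139.4, 61.8]
tcp_rot: [-3.141, -0.0, 1.501]
ft_force: [-2.9, -0.0, 1.1]
opening: 0.004
grip_force: 1.6
```

Call:
run_rows(motion=[{"y":4, "z":-0.9, "aperture":0}, {"y":8, "z":-1.7, "aperture":0}, {"y":12, "z":-2.6, "aperture":0}, {"y":15, "z":-3.2, "aperture":0}, {"y":18, "z":-3.8, "aperture":0}])

```text
t: 6.87
eef_pos: [523.1, -140.8, 65.6]
tcp_rot: [3.141, 0.0, 1.501]
ft_force: [-2.6, 0.9, 0.7]
opening: 0.007
grip_force: 1.3
```

Call:
run_rows(motion=[{"y":1.5, "z":-0.3, "aperture":0}, {"y":3, "z":-0.6, "aperture":0}, {"y":4.2, "z":-0.9, "aperture":0}, {"y":4.2, "z":-0.9, "aperture":0}])

```text
t: 7.2
eef_pos: [527.2, -141.0, 66.5]
tcp_rot: [3.141, 0.0, 1.501]
ft_force: [0.2, -0.2, 0.2]
opening: 0.007
grip_force: 0.2
```

```bash
python3 - <<'E'
from cell import env
from fit import *
q=np.array([476.8,-71.5,34.6,-.072]); o,M=frame(q)
for n in ["side","scene"]:
    p,d=env.read_camera(n); P=cloud(env.camera_info(n),d).reshape(-1,3); L=(P-o)@M
    for nm,x,m in [("c",133,L[:,0]>125),("b",93,(L[:,0]>85)&(L[:,0]<108))]:
        m=m&(np.abs(L[:,1]+66)<24)&(L[:,2]>18)&(L[:,2]<42)&(L[:,0]<155); A=L[m]
        if len(A)>20: s=least_squares(lambda c:np.hypot(A[:,0]-c[0],A[:,2]-20)-20,[x],loss="soft_l1"); print(n,nm,m.sum(),s.x.round(1))
    if n=="side": cv2.imwrite("pics/side5.png",cv2.resize(p[110:270,170:350,::-1],None,fx=3,fy=3))
E
```

```text
side c 259 [127.8]
side b 231 [87.9]
scene c 46 [128.5]
scene b 54 [88.]
```

View pics/side5.png

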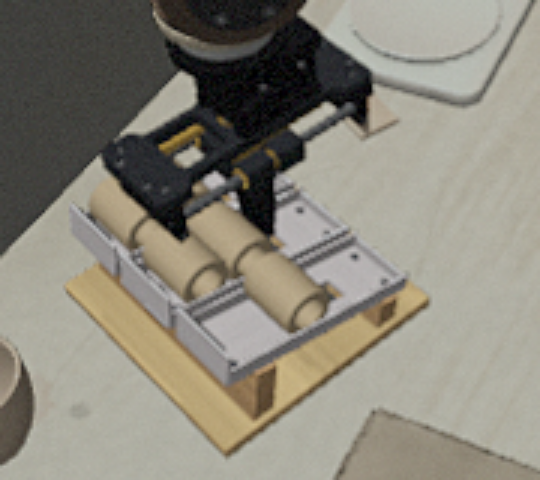

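Prop b (230,240) is level with the stored prop a, and c (180,260) is ahead of it. It looks right at the catch tip, so I'll push a few more millimetres for margin.

```bash
cat > chk.py <<'E'
from cell import env
from fit import *
q=np.array([476.8,-71.5,34.6,-.072]); o,M=frame(q)
p,d=env.read_camera("side"); P=cloud(env.camera_info("side"),d).reshape(-1,3); L=(P-o)@M
for nm,y in [("lane a",0),("lane b",-66),("lane c",-132)]:
    for x in ([89] if y==0 else [91,131]):
        c=x
        for _ in range(6):
            m=(np.abs(L[:,1]-y)<24)&(L[:,2]>20)&(np.abs(np.hypot(L[:,0]-c,L[:,2]-20)-20)<5)&(np.abs(L[:,0]-c)<17); A=L[m]
            c=least_squares(lambda c:np.hypot(A[:,0]-c[0],A[:,2]-20)-20,[c],loss="soft_l1").x[0]
        print(nm,m.sum(),round(c,1))
cv2.imwrite("pics/chk.png",cv2.resize(p[110:270,170:350,::-1],None,fx=3,fy=3))
E
```

Call:
run_rows(motion=[{"y":1, "z":-0.2, "aperture":0}, {"y":2, "z":-0.4, "aperture":0}, {"y":3, "z":-0.6, "aperture":0}, {"y":3, "z":-0.6, "aperture":0}])

```text
t: 7.63
eef_pos: [529.9, -141.2, 67.1]
tcp_rot: [3.142, -0.0, 1.501]
ft_force: [-2.5, 0.1, 1.8]
opening: 0.009
grip_force: 1.0
```

```bash
python3 chk.py
```

```text
lane a 267 89.3
lane b 257 90.7
lane b 212 130.5
lane c 29 89.3
lane c 111 128.0
```

Call:
run_rows(motion=[{"y":1, "z":-0.2, "aperture":0}, {"y":2, "z":-0.4, "aperture":0}, {"y":2.5, "z":-0.5, "aperture":0}, {"y":2.5, "z":-0.5, "aperture":0}])

```text
t: 8.02
eef_pos: [532.5, -141.4, 67.6]
tcp_rot: [3.141, 0.0, 1.501]
ft_force: [-2.2, -0.2, 1.6]
opening: 0.006
grip_force: 1.2
```

```bash
python3 chk.py
```

```text
lane a 256 89.3
lane b 248 93.0
lane b 208 133.2
lane c 33 89.8
lane c 96 128.0
```

Call:
run_rows(motion=[{"y":-1.5, "aperture":0}, {"y":-3, "aperture":0}, {"y":-5, "aperture":0}, {"y":-8, "aperture":0}, {"y":-14, "aperture":0}])

```text
t: 8.48
eef_pos: [518.5, -140.5, 67.6]
tcp_rot: [3.141, 0.0, 1.501]
ft_force: [0.2, 0.3, 0.3]
opening: -0.0
grip_force: 0.0
```

Call:
run_rows(motion=[{"y":-25, "aperture":0}, {"y":-55, "aperture":0}, {"y":-90, "aperture":0}, {"y":-90, "z":-30, "aperture":0}, {"y":-90, "z":-60, "aperture":0}])

```text
t: 8.9
eef_pos: [425.6, -133.4, 127.3]
tcp_rot: [-3.137, -0.002, 1.5]
ft_force: [2.0, -0.1, 0.3]
opening: 0.005
grip_force: 0.0
```

Call:
run_rows(motion=[{"aperture":0}, {"aperture":0}, {"aperture":0}])

```text
t: 9.15
eef_pos: [428.3, -134.0, 127.2]
tcp_rot: [3.141, 0.0, 1.501]
ft_force: [-0.3, -1.3, -0.9]
opening: 0.005
grip_force: 0.0
```

```bash
python3 chk.py
```

```text
lane a 260 89.3
lane b 237 89.2
lane b 246 129.2
lane c 211 88.8
lane c 233 128.2
```

View pics/chk.png

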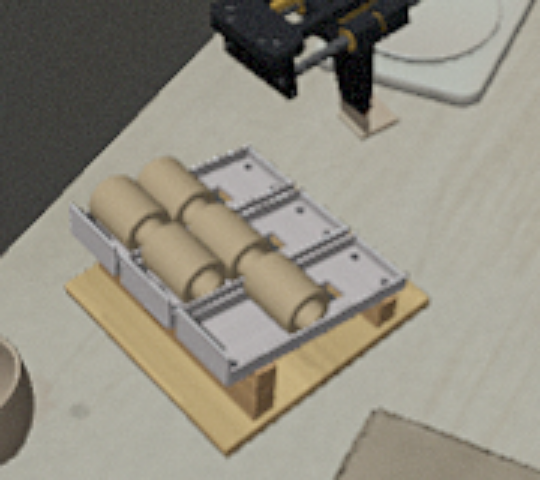

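The picture shows prop a (285,290) and prop b (225,240) resting on their catches, with c (180,260) above b. Lane c is unchanged and the arm is clear. Handing in.

```bash
python3 -c "
from cell import env
print(env.job_done())"
```

```text
the job is handed in; nothing more can be done
None
```

Both props are behind their raised catches (axes measured about 89 mm up their lanes), prop c moved up to about 129 mm, lane c was left untouched, and the job was handed in with the arm clear at about 9 s.

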